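Put the sewing table in order

ROBOT

A 7-joint arm with a two-finger parallel gripper is mounted at the origin on the work surface. World frame = base frame: x ahead of the robot, y to its left, z up, the work surface at z = 0. Lengths are in mm, angles in rad, forces in N, time in s.
With the tool pointing down it reaches from about 425 to 1025 mm from the base axis. Payload 9.4 kg.
Tool frame: the origin (TCP) lies between the finger pads; the fingertips stand 19 mm ahead of it and the grasp point (between the pads) is the TCP (tip_reach is the distance from the TCP to the fingertips, in mm); z points along the fingers, y is the line along which they close (so a half turn about z gives the same grasp; the last joint's range is limited). The gripper opens to 85 mm and grips with 20 to 120 N. Pads are 22 mm wide; open, the fingers measure 114 mm over their backs; the gripper's body (76 mm by 85 mm) begins 54 mm behind the grasp point. The pads swing forward as they close: fully open they stand 13 mm farther back than shut.
Start: joints at [1.14, 0.599, -0.003, 1.599, 0.002, 0.943, -0.08], TCP at [251.179, -680.098, 250.275] pointing down, gripper open.
Joint ranges: [-2.57, 2.57], [-0.35, 1.97], [-1.29, 1.29], [0.11, 2.56], [-1.05, 4.19], [0.11, 1.86], [-2.63, 2.63]. Speed limits (rad/s): [2.22, 2.22, 3.01, 3.01, 3.14, 3.14, 3.14].

INTERFACE

Orientations are given as a 3x3 rotation matrix whose columns are the frame's x, y, z axes.
In Python, from rig import * gives the robot as it stands. Calls block until the motion is done:
- movep(position, orientation): joint-space move of the TCP to a pose.
- movel(position, speed=150, rot=None, threshold=None): straight line of the TCP; rot=None keeps the orientation; speed is the mean speed in mm/s. With threshold (N) it stops when the force on the tool has changed by that much, and returns True; else False.
- movej(angles): joint-space move.
- gripper_to(opening, effort=None): finger opening in mm; effort is the grip in N (None keeps the last); returns when the fingers have stopped.
- dwell(seconds).
- ik(position, orientation): joint angles nearest the present ones, or None.
- capture(name): name is "side" or "top" or "wrist"; returns the picture (400x640x3 uint8, red, green, blue); there is no depth.
- camera_info(name): a dict with "mtx" (3x3 intrinsics, pixels), "distortion" ([k1, k2, p1, p2, k3] as OpenCV has them; the pictures are not rectified), "T" (4x4, takes a point from camera to world coordinates). Camera axes: x right, y up, looking along -z (the intrinsics and any distortion apply to the point x, -y, -z); pixel columns grow to the right and rows downward; lengths in mm; the calibration is good to about 2 mm. A picture is of the moment at which its call begins: read the wrist's pose just before it. camera_info takes no time and is no camera call; for the wrist camera it gives the pose at the moment of the call.
A pose or a line that the arm cannot do raises PlanningError and nothing moves.
- close_job(): hands the job in; it is judged then, once.
Trained networks look in the newest picture that a camera, given by its name, has taken for a name from the list of things; names that differ only in an ending like _2 or _b are one class to them, and where a whole thing is asked for, a point or a joint stands for the part that bears it (a point fixed in the world has none). Each returns a list of dicts, best first, with "conf" (0 to 1); they miss things now and then, are a little off and sometimes report something else, mostly with a low value. They report only what shows in the picture. A call takes as long as a camera call. They do not tell look-alikes from the thing itself.
- find_in(camera, label): "centre" ([x, y, z] in mm, in the coordinates of the camera as it stood for that picture, good to about 4 mm: the middle of the surface that is visible of it).
- pinpoint(camera, label): "centre" ([x, y, z] in mm, in the coordinates of the camera as it stood for that picture, good to about 4 mm: a listed point, or the origin of a listed thing).
Readings, each from a call of its own:
- get_t(): time.
- get_q(): joint angles.
- get_joint_vel(): joint speeds.
- get_tau(): joint torques, N m.
- get_tool_pos(): TCP position.
- get_orientation(): TCP orientation.
- get_ft_force(): force on the tool from outside, world axes, zero at the start.
- get_wrist_torque(): the same for the moment, N m.
- get_finger_gap(): finger opening in mm.
- get_finger_force(): force on a finger pad.
Only numpy, scipy, OpenCV 4.12 (cv2) and the standard library are available. Lean on these libraries where they do the work, as an engineer would, in place of code of your own. Each camera call takes 0.05 s, during which the arm holds its last target. There are 200 camera calls.

TASK

Tidy up after the sewing class: pour all the beads from the teal cup into the wooden bowl and stand the empty cup upright on the cork coaster, and lay every tool on the table flat in the tray compartment marked with its handle's colour (the hem gauge's is blue), handle at the marked end. Leave the purple thread cone and the yellow tape measure where they are.

Things in the scene. Friction and masses are not known exactly. Their poses are not given: they have to be found in the camera images.
- tray: white tray, fixed, 20 mm high, floor 4 mm thick. Origin under the middle of its four side-by-side compartments (190 mm long along x, 56 wide, centred at y=-90, -30, 30, 90 mm, walls 4 mm); a gap (x -35 to 35 mm) in every long wall leaves room for fingers. A ledge 30 mm wide across the -x end carries a coloured marker for each compartment; which is where changes
- brush: lint brush: yellow handle and a black-bristled head, 155 mm long; handle 22 mm wide (its grip) and 16 mm high, from x=-78 to +22 mm; head 34 mm wide and 24 mm high with bristles upward, from x=+22 to +77 mm. Origin: underside, beneath the place to grip; x from handle to working end, z up. May be absent (None)
- brush_tip (a point): the working end of the brush, 77 mm along x from its origin, 6 mm above its underside
- slot_brush (a point): centre of the compartment floor behind the yellow marker (belongs to the brush), 4 mm above the table; its x points along the compartment, away from the marker. The marker lies at x=-110 mm: a tool laid right way round has its handle at -x (marker end), working end at +x
- gauge: hem gauge: a flat aluminium ruler 160 x 26 x 5 mm with a fixed blue grip block 50 mm long, 22 mm wide, reaching 16 mm up, at its middle, and a thin blue cross bar at its handle (-x) end; graduated at its +x end. Origin: underside, beneath the place to grip; x from handle to working end, z up. May be absent (None)
- gauge_tip (a point): the working end of the gauge, 80 mm along x from its origin, 6 mm above its underside
- slot_gauge (a point): centre of the compartment floor behind the blue marker (belongs to the gauge), 4 mm above the table; its x points along the compartment, away from the marker. The marker lies at x=-110 mm: a tool laid right way round has its handle at -x (marker end), working end at +x
- ripper: seam ripper: pink handle 16 mm wide (its grip) and 14 mm high from x=-75 to +29 mm, thin steel fork from there to +75 mm; 150 mm long. Origin: underside, beneath the place to grip; x from handle to working end, z up. May be absent (None)
- ripper_tip (a point): the working end of the ripper, 75 mm along x from its origin, 6 mm above its underside
- slot_ripper (a point): centre of the compartment floor behind the pink marker (belongs to the ripper), 4 mm above the table; its x points along the compartment, away from the marker. The marker lies at x=-110 mm: a tool laid right way round has its handle at -x (marker end), working end at +x
- tracer: tracing wheel: green handle 18 mm wide (its grip) and 16 mm high from x=-80 to +30 mm, steel neck and a 30 mm wheel lying flat at the other end; 158 mm long. Origin: underside, beneath the place to grip; x from handle to working end, z up. May be absent (None)
- tracer_tip (a point): the working end of the tracer, 78 mm along x from its origin, 6 mm above its underside
- slot_tracer (a point): centre of the compartment floor behind the green marker (belongs to the tracer), 4 mm above the table; its x points along the compartment, away from the marker. The marker lies at x=-110 mm: a tool laid right way round has its handle at -x (marker end), working end at +x
- cup: teal cup, loose, 70 mm high, flaring from 33 mm outer radius at its foot to 45 mm at the rim, wall 4 mm, floor 5 mm; about 150 g. Origin: centre of the underside; z up. A solid upright handle stands out along its +x: 14 mm thick (along y), from x=40 to 80 mm, from z=20 to 70 mm
- bead0: a round bead, 20 mm across, 12 g, in the cup at the start; origin at its centre; may be absent (None)
- bead1: a round bead, 20 mm across, 12 g, in the cup at the start; origin at its centre; may be absent (None)
- bead2: a round bead, 20 mm across, 12 g, in the cup at the start; origin at its centre; may be absent (None)
- bead3: a round bead, 20 mm across, 12 g, in the cup at the start; origin at its centre; may be absent (None)
- bead4: a round bead, 20 mm across, 12 g, in the cup at the start; origin at its centre; may be absent (None)
- bowl: wooden bowl, fixed, 55 mm high, rim radius 62 mm, foot radius 44 mm, wall 4 mm, floor 5 mm; origin: centre of its underside
- coaster: round cork coaster, fixed, radius 45 mm, 4 mm thick; origin: centre of its underside
- thread: purple thread cone, loose bystander, radius 34 mm, 115 mm high; origin: centre of the underside
- tape: yellow round tape-measure case, loose bystander, radius 32 mm, 20 mm high; origin: centre of the underside
Things that resemble listed ones, but are neither listed nor needed, are in the scene too. There is more than one size of the ripper; the one meant has the size given above.

How it is judged (in metres and radians):
On the way:
1. the cup, lifted, is tipped over the bowl (angle between cup's own z axis and vertical above 1.2 rad and height (world z) of cup above 0.06 m and horizontal distance between cup and bowl below 0.2 m), for 0.2 s.
At the end, for the whole second after the job is handed in: Each tool flat (0.12 rad, 6 mm) in its colour's compartment (28 mm along, 24 mm across, 0.3 rad), handle at the marked end; beads resting in the bowl (within 54 mm of its axis, below 55 mm); cup upright (0.1 rad) on the coaster within 20 mm of centre; all at rest (x of brush in the frame of slot_brush between -0.028 and 0.028 m and y of brush in the frame of slot_brush between -0.024 and 0.024 m and z of brush in the frame of slot_brush between -0.006 and 0.006 m and x of brush_tip in the frame of slot_brush above 0.03 m and angle between the x axis of brush and the x axis of slot_brush, either way round below 0.3 rad and angle between each of brush, gauge, ripper, tracer's own z axis and vertical below 0.12 rad and linear speed of each of brush, gauge, ripper, tracer, cup below 0.03 m/s and x of gauge in the frame of slot_gauge between -0.028 and 0.028 m and y of gauge in the frame of slot_gauge between -0.024 and 0.024 m and z of gauge in the frame of slot_gauge between -0.006 and 0.006 m and x of gauge_tip in the frame of slot_gauge above 0.03 m and angle between the x axis of gauge and the x axis of slot_gauge, either way round below 0.3 rad and x of ripper in the frame of slot_ripper between -0.028 and 0.028 m and y of ripper in the frame of slot_ripper between -0.024 and 0.024 m and z of ripper in the frame of slot_ripper between -0.006 and 0.006 m and x of ripper_tip in the frame of slot_ripper above 0.03 m and angle between the x axis of ripper and the x axis of slot_ripper, either way round below 0.3 rad and x of tracer in the frame of slot_tracer between -0.028 and 0.028 m and y of tracer in the frame of slot_tracer between -0.024 and 0.024 m and z of tracer in the frame of slot_tracer between -0.006 and 0.006 m and x of tracer_tip in the frame of slot_tracer above 0.03 m and angle between the x axis of tracer and the x axis of slot_tracer, either way round below 0.3 rad and horizontal distance between each of bead0, bead1, bead2, bead3, bead4 and bowl below 0.054 m and height (world z) of each of bead0, bead1, bead2, bead3, bead4 below 0.055 m and linear speed of each of bead0, bead1, bead2, bead3, bead4 below 0.1 m/s and horizontal distance between cup and coaster below 0.02 m and angle between cup's own z axis and vertical below 0.1 rad and height (world z) of cup between 0.001 and 0.008 m); the robot touches nothing.
It fails at once if the thread cone or the tape measure is moved more than 40 mm (distance of any of thread, tape from where it was at the start of the episode above 0.04 m).
Of brush, gauge, ripper, tracer only 3 to 4 are there at a start; the rules pass over those that are not, and their reading is None.
Of bead0, bead1, bead2, bead3, bead4 only 3 to 5 are there at a start; the rules pass over those that are not, and their reading is None.
At some moment in a run one of brush, gauge, ripper, tracer may be knocked a few centimetres aside while the robot is not near it.
It also fails if it takes over 208 s, if anything falls off the work surface, if the arm or the gripper's body presses on something with over 40 N, if the wrist force passes 120 N, or if a joint passes its speed limit or range.

## Working session

There is one attempt and no reset: what is moved stays moved. The work goes in short steps, each a Python script; the robot and the scene stay as the last script left them, time stands still between calls to the robot, and variables do not carry over. Pictures are saved under pics/ and viewed, at most 14 in all, crops included, and the job is handed in when it is done.

```bash
ls; mkdir -p pics; cat > h.py <<'E'
from rig import *
import numpy as np, cv2
def save(n,img,s=1.0):
    cv2.imwrite(f'pics/{n}.png',cv2.resize(img[...,::-1],None,fx=s,fy=s,interpolation=cv2.INTER_CUBIC))
def c2w(info,p):
    return (info['T']@np.r_[p,1])[:3]
def px2w(info,uv,z):
    u=cv2.undistortPoints(np.array([[uv]],float),np.array(info['mtx'],float),np.array(info['distortion'],float))[0,0]
    T=np.array(info['T']);d=T[:3,:3]@np.array([u[0],-u[1],-1.0]);o=T[:3,3]
    return o+d*(z-o[2])/d[2]
def w2px(info,p):
    T=np.array(info['T']);c=T[:3,:3].T@(np.array(p,float)-T[:3,3]);c=np.array([c[0],-c[1],-c[2]])
    return cv2.projectPoints(c[None],np.zeros(3),np.zeros(3),np.array(info['mtx'],float),np.array(info['distortion'],float))[0].ravel()
E
python3 - <<'E'
from h import *
for c in ['top','side']:
    im=capture(c);save(c+'0',im,1.25);i=camera_info(c);print(c,np.round(i['T'],3).tolist(),np.round(i['mtx'],1).tolist(),i['distortion'])
    for l in ['tray','brush','brush_tip','gauge','gauge_tip','ripper','ripper_tip','tracer','tracer_tip','slot_brush','slot_gauge','slot_ripper','slot_tracer','cup','bowl','coaster','thread','tape','bead0']:
        r=pinpoint(c,l)
        print(l,[(np.round(c2w(i,d['centre'])).astype(int).tolist(),np.round(w2px(i,c2w(i,d['centre']))).astype(int).tolist(),round(d['conf'],2)) for d in r[:5]])
print(get_t(),get_tool_pos(),get_orientation())
E
```

```text
pics
top [[0.008, 0.999, -0.053, 479.482], [-1.0, 0.009, 0.024, -49.305], [0.025, 0.053, 0.998, 1060.335], [0.0, 0.0, 0.0, 1.0]] [[377.8, 0.0, 318.1], [0.0, 377.8, 201.5], [0.0, 0.0, 1.0]] [0.0284938 0.        0.        0.        0.       ]
tray [([543, 243, -3], [204, 198], 0.93)]
brush [([452, -63, -3], [314, 231], 0.85)]
brush_tip [([529, -76, 1], [318, 204], 0.62), ([474, -348, -1], [415, 224], 0.21)]
gauge [([450, -251, -5], [380, 232], 0.97), ([372, -257, 8], [383, 261], 0.17)]
gauge_tip [([614, -375, 11], [425, 174], 0.66), ([371, -259, 4], [384, 261], 0.61)]
ripper [([315, -465, -2], [457, 282], 0.82), ([474, -348, 0], [415, 224], 0.7), ([513, -456, -2], [453, 211], 0.66), ([626, -237, -5], [375, 170], 0.43), ([453, -62, -2], [313, 231], 0.24)]
ripper_tip [([335, -565, 7], [494, 275], 0.69), ([503, -410, -1], [437, 214], 0.66), ([546, -363, 8], [421, 198], 0.62)]
tracer [([455, -154, -7], [346, 230], 0.91)]
tracer_tip [([375, -166, 3], [350, 259], 0.93)]
slot_brush [([776, 129, -2], [247, 116], 0.65), ([544, -358, 7], [419, 199], 0.49)]
slot_gauge [([370, -259, 5], [384, 261]
[... 1604 characters left out ...]
ripper []
slot_tracer [([450, -149, 0], [365, 203], 0.48)]
cup [([622, -355, -1], [326, 158], 0.63), ([543, -361, 6], [347, 158], 0.39), ([656, -50, -4], [300, 217], 0.21)]
bowl [([653, -50, -1], [301, 216], 0.6)]
coaster [([627, -237, -1], [319, 179], 0.65), ([653, -51, -3], [301, 216], 0.45)]
thread [([776, 126, 0], [250, 252], 0.86), ([539, 248, -2], [319, 297], 0.43)]
tape [([453, -152, 1], [365, 202], 0.73), ([763, -212, -1], [280, 179], 0.69), ([777, 122, -2], [250, 251], 0.36)]
bead0 []
2.0 [ 251.17860159 -680.11313403  250.30021644] [[ 9.38049724e-01  3.46500670e-01 -3.10494125e-05]
 [ 3.46500668e-01 -9.38049724e-01 -5.11139446e-05]
 [-4.68369089e-05  3.71887795e-05 -9.99999998e-01]]
```

View pics/top0.png

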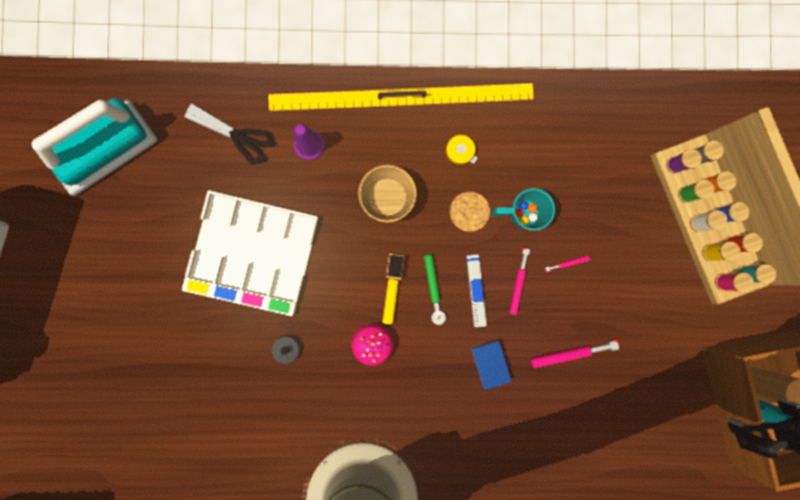

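View pics/side0.png

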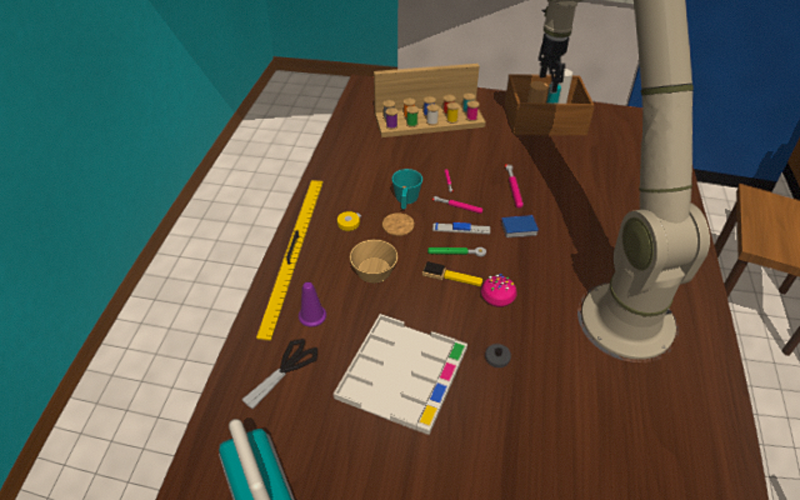

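Middle ripper (top0 px (520,282), ~144 mm long) matches 150 mm. The one at (575,355) is ~197 mm and the one at (568,264) is ~99 mm, so both are decoys. The tray markers from left to right are yellow, blue, pink, green. Next: close wrist views and kinematic options for the pour.

```bash
cat >> h.py <<'E'
def Rdown(yaw):   # tool z down, tool y (closing) at world angle yaw
    y=np.array([np.cos(yaw),np.sin(yaw),0]);z=np.array([0,0,-1.]);return np.c_[np.cross(y,z),y,z]
def near(yaw):    # half-turn equivalent closest to current y-axis direction
    R=np.array(get_orientation());return Rdown(yaw) if (Rdown(yaw)[:,1]@R[:,1])>0 else Rdown(yaw+np.pi)
def find(c,l,info,guess=None,tol=60,fn=pinpoint):
    r=[c2w(info,d['centre']) for d in fn(c,l) if d['conf']>.15]
    if guess is not None: r=[p for p in r if np.linalg.norm(p[:2]-guess[:2])<tol]
    return r[0] if r else None
E
python3 - <<'E'
from h import *
movep([500,-270,400],Rdown(np.pi/2))
print(get_q(),get_t())
i=camera_info('wrist');im=capture('wrist');save('w1',im,1.25);print(px2w(i,(320,200),0),i['T'][:3,3])
for l in ['brush','brush_tip','gauge','gauge_tip','ripper','ripper_tip','tracer','tracer_tip','cup','coaster','bead0']:
    print(l,[(np.round(c2w(i,d['centre'])).astype(int).tolist(),np.round(w2px(i,c2w(i,d['centre']))*1.25).astype(int).tolist(),round(d['conf'],2)) for d in pinpoint('wrist',l)[:5]])
E
```

```text
[ 0.99037236  0.36173566 -0.81571874  1.73791365  0.28434402  1.16560591
  1.66153752] 3.825
[ 570.82211324 -268.68045219    0.        ] [ 435.57203565 -271.24016979  523.73376936]
brush [([454, -64, -3], [554, 163], 0.56), ([777, 130, -4], [656, 377], 0.29)]
brush_tip [([533, -72, 8], [546, 224], 0.83), ([546, -363, 8], [330, 234], 0.28)]
gauge [([450, -248, 6], [416, 160], 0.96)]
gauge_tip [([376, -258, 5], [408, 100], 0.87), ([541, 243, 0], [762, 229], 0.51)]
ripper [([473, -345, -3], [343, 178], 0.85), ([308, -474, -2], [234, 45], 0.72), ([509, -456, -3], [262, 206], 0.7), ([607, -358, 11], [335, 278], 0.67)]
ripper_tip [([472, -348, -2], [340, 178], 0.71), ([547, -361, 7], [332, 235], 0.59), ([332, -565, 10], [159, 65], 0.59), ([496, -404, 5], [298, 197], 0.51)]
tracer [([451, -158, 3], [485, 161], 0.74), ([629, -361, 1], [335, 290], 0.23)]
tracer_tip [([376, -169, 3], [479, 101], 0.86), ([625, -343, 16], [347, 291], 0.55)]
cup [([628, -364, 0], [333, 290], 0.56), ([619, -380, 12], [320, 286], 0.17)]
coaster [([768, -214, 1], [436, 376], 0.71), ([537, 243, 1], [763, 226], 0.69), ([629, -238, 2], [422, 290], 0.68)]
bead0 [([771, -216, 0], [435, 377], 0.7), ([618, -376, 15], [322, 286], 0.65), ([641, -357, 12], [337, 300], 0.61), ([448, -252, 2], [413, 159], 0.58), ([637, -372, 15], [326, 299], 0.44)]
```

View pics/w1.png

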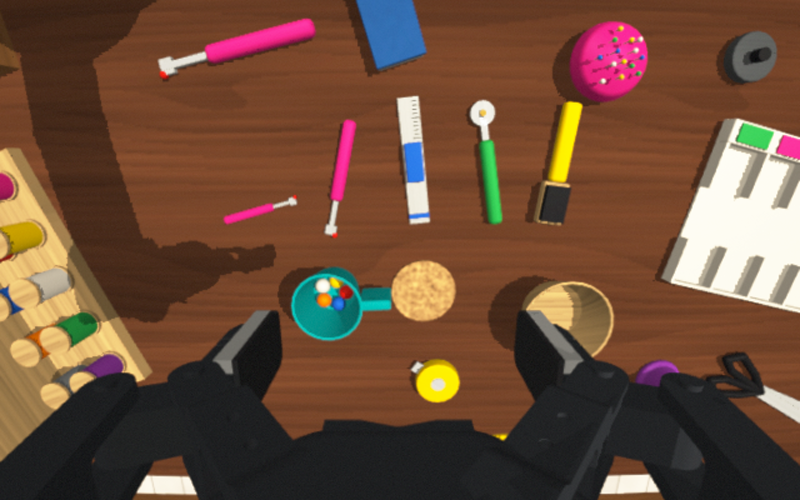

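```bash
cat >> h.py <<'E'
from scipy.spatial.transform import Rotation as Ro
def cup2tool(Rc,pc,a,sgn=1,gx=62,gz=50):
    # grasp on cup handle: tool z tilted by a below horizontal toward cup, closing along cup y
    y=np.array([0,sgn,0.]);z=np.array([-np.cos(a),0,-np.sin(a)]);Rt=np.c_[np.cross(y,z),y,z]
    return np.array(pc)+Rc@np.array([gx,0,gz]),Rc@Rt
E
python3 - <<'E'
from h import *
cup=np.array([627,-359,0.]);h=np.pi/2-0.05;bowl=np.array([657,-49,0])
Rc0=Ro.from_euler('z',h).as_matrix()
res=[]
for ad in [20,30,40,50,60,75,90]:
  for s in [1,-1]:
    a=np.radians(ad)
    g=cup2tool(Rc0,cup,a,s); gq=ik(*g); lq=ik(*cup2tool(Rc0,cup+[0,0,150],a,s))
    ok=[]
    for yaw in np.arange(-180,180,20):
      for tilt in (-115,115,):
        for ax in ('x','y'):
          R=Ro.from_euler('z',yaw,degrees=True)*Ro.from_euler(ax,tilt,degrees=True)
          R=R.as_matrix()
          # rim centre above bowl centre, rim lowest ~ z 95
          # horizontal offset: rim centre at bowl
          pc=np.array([bowl[0],bowl[1],130])-R@np.array([0,0,70.]); 
          if ik(*cup2tool(R,pc,a,s)) is not None: ok.append((int(yaw),ax,tilt))
    print(ad,s,gq is not None,lq is not None,len(ok),ok[:14])
E
```

```text
20 1 True True 38 [(-180, 'x', -115), (-180, 'y', -115), (-160, 'x', -115), (-160, 'y', -115), (-140, 'x', -115), (-140, 'y', -115), (-140, 'x', 115), (-120, 'x', -115), (-120, 'y', -115), (-100, 'x', -115), (-100, 'y', -115), (-80, 'x', -115), (-80, 'y', -115), (-80, 'x', 115)]
20 -1 True True 38 [(-180, 'x', -115), (-180, 'y', -115), (-160, 'x', -115), (-160, 'y', -115), (-140, 'x', -115), (-140, 'y', -115), (-140, 'x', 115), (-120, 'x', -115), (-120, 'y', -115), (-100, 'x', -115), (-100, 'y', -115), (-100, 'x', 115), (-80, 'x', -115), (-80, 'y', -115)]
30 1 True True 37 [(-180, 'x', -115), (-180, 'x', 115), (-160, 'y', -115), (-160, 'x', 115), (-140, 'x', -115), (-140, 'y', -115), (-140, 'x', 115), (-120, 'x', -115), (-120, 'y', -115), (-100, 'x', -115), (-100, 'y', -115), (-80, 'y', -115), (-80, 'x', 115), (-60, 'y', -115)]
30 -1 True True 38 [(-180, 'x', -115), (-180, 'x', 115), (-160, 'y', -115), (-160, 'x', 115), (-140, 'x', -115), (-140, 'y', -115), (-140, 'x', 115), (-120, 'x', -115), (-120, 'y', -115), (-100, 'x', -115), (-100, 'y', -115), (-100, 'x', 115), (-80, 'y', -115)
[... 2073 characters left out ...]
, 115), (-120, 'y', -115), (-120, 'x', 115), (-120, 'y', 115), (-100, 'y', -115), (-100, 'x', 115), (-100, 'y', 115), (-80, 'y', -115), (-80, 'y', 115)]
90 1 True True 43 [(-180, 'x', -115), (-180, 'x', 115), (-180, 'y', 115), (-160, 'x', -115), (-140, 'x', 115), (-120, 'y', -115), (-120, 'x', 115), (-120, 'y', 115), (-100, 'y', -115), (-100, 'x', 115), (-100, 'y', 115), (-80, 'y', -115), (-80, 'x', 115), (-80, 'y', 115)]
90 -1 True True 44 [(-180, 'x', -115), (-180, 'x', 115), (-180, 'y', 115), (-160, 'x', -115), (-160, 'x', 115), (-140, 'x', 115), (-120, 'y', -115), (-120, 'x', 115), (-120, 'y', 115), (-100, 'y', -115), (-100, 'x', 115), (-100, 'y', 115), (-80, 'y', -115), (-80, 'x', 115)]
```

The wrist view shows the gauge (410,160) with its graduated end up (towards the robot) and its blue bar at +x. The tracer wheel (482,113) also points to the robot. The brush head (553,200) and the chosen ripper's fork (332,230) point to +x. The cup handle (378,299) points +y. The first move is the cup; I measure the handle yaw and the tray yaw, then go.

```bash
python3 - <<'E'
from h import *
movep([520,120,420],Rdown(np.pi/2))
for c in ['top','wrist']:
    i=camera_info(c);im=capture(c)
    if c=='wrist': save('w2',im,1.25)
    hsv=cv2.cvtColor(im,cv2.COLOR_RGB2HSV)
    # tray: markers, by colour near the tray
    for n,(lo,hi) in dict(yellow=((22,150,120),(32,255,255)),blue=((100,130,90),(125,255,255)),pink=((160,130,120),(175,255,255)),green=((45,130,70),(75,255,255))).items():
        m=cv2.inRange(hsv,lo,hi);k,_,st,ce=cv2.connectedComponentsWithStats(m)
        for j in range(1,k):
            p=px2w(i,ce[j],20)
            if st[j,4]>25 and np.linalg.norm(p[:2]-[543,243])<190 : print(c,n,np.round(p,1),st[j,4])
    m=cv2.inRange(hsv,(0,0,150),(179,70,255));ys,xs=np.nonzero(m)
    k,lab,st,ce=cv2.connectedComponentsWithStats(m)
    for j in range(1,k):
        p=px2w(i,ce[j],20)
        if st[j,4]>800 and np.linalg.norm(p[:2]-[543,243])<100:
            ys,xs=np.nonzero(lab==j);P=np.array([px2w(i,(x,y),20)[:2] for x,y in zip(xs[::1],ys[::1])],np.float32)
            print(c,'tray',cv2.minAreaRect(P))
    if c=='top':
        m=cv2.inRange(hsv,(80,120,50),(98,255,255));k,lab,st,ce=cv2.connectedComponentsWithStats(m)
        ys,xs=np.nonzero(m);P=np.array([px2w(i,(x,y),70)[:2] for x,y in zip(xs,ys)])
        d=P-[626,-359];r=np.hypot(*d.T);s=(r>50)&(r<85);print('handle',s.sum(),P[s].mean(0),np.ptp(P[s],axis=0),'rim',P[r<48].mean(0),P[r<52].min(0),P[r<52].max(0))
    for l in ['tray','bowl','thread','coaster']:
        print(c,l,[np.round(find(c,l,i) if 1 else 0,0)])
print(get_t())
E
```

```text
top green [414.9 171.2  20. ] 36
top tray ((607.910888671875, 196.9302978515625), (182.00376892089844, 51.16748046875), 76.92304229736328)
top tray ((469.42572021484375, 180.061279296875), (91.02276611328125, 138.14523315429688), 77.05976867675781)
handle 80 [ 619.98192201 -292.57982685] [16.29652761 31.90936976] rim [ 628.62040961 -365.23936202] [ 583.2920551  -403.87470819] [ 668.79974012 -308.10497858]
top tray [array([543., 242.,  -2.])]
top bowl [array([660., -49.,   1.])]
top thread [array([ 770., -214.,    0.])]
top coaster [array([ 627., -235.,   -2.])]
wrist yellow [456.2 359.2  20. ] 391
wrist blue [442.8 300.6  20. ] 382
wrist pink [429.3 242.3  20. ] 417
wrist green [415.8 183.7  20. ] 393
wrist tray ((530.902587890625, 248.99961853027344), (246.22366333007812, 225.121337890625), 77.12152099609375)
wrist tray [array([544., 247.,   1.])]
wrist bowl [array([658., -48.,   1.])]
wrist thread [array([775., 130.,  -3.])]
wrist coaster [array([ 631., -240.,    1.])]
6.375
```

View pics/w2.png

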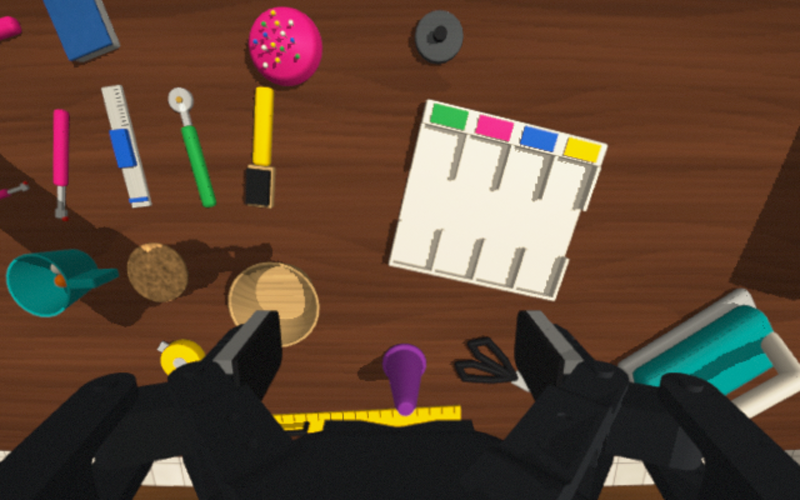

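Tray yaw is -0.226, origin (543,245). The marker order is confirmed in w2: green (449,117), pink (494,127), blue (538,138), yellow (582,150). The cup is at (626,-359) with its handle at ~95°. Grasping the cup now.

```bash
python3 - <<'E'
from h import *
cup=np.array([626,-359,0.]);h=1.66;a=np.radians(40)
Rc=Ro.from_euler('z',h).as_matrix()
c=[]
for s in (1,-1):
    p,R=cup2tool(Rc,cup,a,s,68,52);q0=ik(p-130*R[:,2],R);q1=ik(p,R)
    print(s,np.round(q0,2),np.round(q1,2))
    c.append((np.abs(np.array(q0)-get_q()).max(),s))
s=min(c)[1];p,R=cup2tool(Rc,cup,a,s,68,52)
print('use',s)
gripper_to(85,40)
movep(p-130*R[:,2],R)
print(movel(p,120,threshold=15),get_tool_pos(),p)
gripper_to(0,60);print('gap',get_finger_gap(),get_finger_force())
movel(get_tool_pos()+np.array([0,0,20]),60);print('gap',get_finger_gap(),get_ft_force(),get_t())
save('side1',capture('side')[80:240,200:440],2.5)
E
```

```text
1 [ 0.38  0.93 -0.86  2.02  1.45  1.57  1.89] [ 0.46  1.03 -0.72  2.    1.64  1.45  1.89]
-1 [-0.06  0.76 -0.17  2.05  1.28  1.05 -1.19] [-0.02  0.91  0.02  2.03  1.48  0.85 -1.3 ]
use 1
False [ 620.37125638 -290.43674409   52.46120256] [ 619.94219165 -291.27036869   52.        ]
gap 13.11259878658316 58.500192761421204
gap 13.26498280152782 [ 0.39708002 -0.25446794 -1.22006015] 10.55
```

View pics/side1.png

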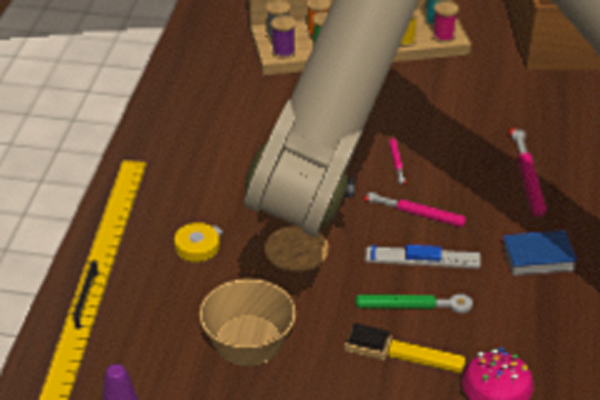

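```bash
cat > cup.py <<'E'
from h import *
a=np.radians(40);s=1
def tgt(yaw,tilt,lip=None,pc=None):
    R=(Ro.from_euler('z',yaw,degrees=True)*Ro.from_euler('y',-tilt,degrees=True)).as_matrix()
    if pc is None: pc=np.array(lip)-R@np.array([-45,0,70.])
    return cup2tool(R,pc,a,s,68.8,52)
bowl=np.array([658,-49,0.])
def lip(yaw,tilt):
    u=np.array([np.cos(np.radians(yaw)),np.sin(np.radians(yaw)),0])
    return bowl+u*18+[0,0,max(84,155-71*tilt/100)]
E
python3 - <<'E'
from cup import *
for yaw in range(-60,140,20):
    r=[]
    for t in (0,40,80,100,120,130):
        q=ik(*tgt(yaw,t,lip(yaw,t)));r.append(None if q is None else np.round(q,1).tolist())
    print(yaw,r)
for yaw in range(90,240,20):
    q=ik(*tgt(yaw,0,pc=[629,-238,5]));print('place',yaw,None if q is None else np.round(q,2).tolist())
print(np.round(get_q(),2))
E
```

```text
-60 [[0.5, 1.1, -0.4, 1.1, -0.3, 1.6, 0.8], [0.6, 0.8, -0.8, 1.5, 0.5, 1.1, 0.3], [0.4, 0.7, -0.9, 1.9, 1.3, 1.2, -0.6], [0.3, 0.9, -1.0, 2.1, 1.6, 1.6, -1.0], [-1.2, 1.2, 1.2, 2.2, 1.2, 0.2, -1.2], [-1.2, 1.4, 1.1, 2.2, 1.2, 0.3, -1.3]]
-40 [[0.3, 1.2, -0.3, 0.9, -0.2, 1.8, 1.0], [0.5, 0.9, -0.8, 1.4, 0.5, 1.2, 0.5], [0.5, 0.7, -1.0, 2.0, 1.4, 1.0, -0.4], [0.4, 0.8, -1.1, 2.2, 1.8, 1.4, -0.9], [0.0, 0.9, -0.7, 2.4, 1.9, 1.7, -1.3], [-0.3, 1.0, -0.4, 2.4, 1.9, 1.7, -1.6]]
-20 [None, [0.5, 0.9, -0.9, 1.3, 0.6, 1.3, 0.8], [0.5, 0.7, -0.9, 2.0, 1.5, 0.7, -0.1], [0.5, 0.8, -1.1, 2.3, 2.1, 1.2, -0.7], [0.3, 1.0, -1.0, 2.5, 2.4, 1.8, -1.1], None]
0 [None, [0.4, 1.0, -0.9, 1.3, 0.7, 1.4, 1.1], [0.5, 0.6, -0.8, 2.0, 1.5, 0.5, 0.2], [0.7, 0.8, -1.1, 2.3, 2.4, 0.9, -0.5], None, None]
20 [None, [0.4, 1.0, -1.0, 1.4, 0.7, 1.4, 1.3], [0.7, 0.7, -1.0, 2.0, 1.3, 0.4, 0.8], [0.9, 0.8, -1.1, 2.3, 2.6, 0.5, -0.4], [0.9, 1.0, -0.9, 2.5, 3.3, 1.0, -0.8], [1.0, 1.3, -1.2, 2.5, 3.3, 1.1, -0.4]]
40 [[-0.2, 1.1, -0.2, 1.0, 0.4, 1.9, 1.9], [0.3, 0.9, -1.0, 1.4, 0.8, 1.4, 1.5], [0.8, 0.8, -1.2, 1.9, 1.0, 0.5,
[... 856 characters left out ...]
.0, -1.0, 2.1, 1.4, 1.7, 1.8], [0.5, 0.8, -1.2, 2.0, 1.1, 1.2, 2.4], [-0.5, 1.0, 1.1, 1.7, -1.0, 1.6, -1.6], [-0.1, 1.0, 0.7, 1.5, -0.9, 1.8, -1.7], [0.3, 1.0, -0.0, 1.3, -0.7, 1.8, -2.1], [0.5, 1.2, -0.4, 1.2, -0.6, 1.9, -2.3]]
place 90 [0.31, 1.07, -0.82, 1.92, 1.45, 1.61, 1.78]
place 110 [0.34, 1.04, -0.82, 2.17, 1.71, 1.53, 1.8]
place 130 [0.4, 1.02, -0.78, 2.38, 2.05, 1.47, 1.84]
place 150 [0.56, 1.02, -0.73, 2.52, 2.48, 1.4, 1.99]
place 170 [0.84, 1.02, -0.71, 2.51, 2.91, 1.13, 2.27]
place 190 [1.08, 1.0, -0.73, 2.37, 3.31, 0.65, 2.39]
place 210 [1.38, 1.18, -1.07, 2.14, 2.24, 0.12, -2.41]
place 230 [1.29, 1.12, -0.92, 1.9, -0.19, 0.41, 0.23]
[ 0.5   1.01 -0.78  2.    1.63  1.49  1.92]
```

The cup is held (gap 13 mm) and the arm hides it in side1; the other tools look undisturbed. Next I check the transit and pour waypoints.

```bash
cat >> cup.py <<'E'
WP=[tgt(95,0,pc=[620,-335,150]),tgt(60,10,pc=[600,-270,180]),tgt(25,20,pc=[580,-210,200]),tgt(-10,30,pc=[580,-150,200]),tgt(-40,40,pc=[620,-120,190])]+[tgt(-40,t,lip(-40,t)) for t in (50,65,80,92,104,115,122)]
E
python3 - <<'E'
from cup import *
for w in WP:
    q=ik(*w);print(np.round(w[0]),None if q is None else np.round(q,2).tolist())
movel(*[WP[0][0],150],rot=WP[0][1])
for w in WP[1:5]:
    q=ik(*w)
    if q is None or np.abs(np.array(q)-get_q()).max()>1.3: print('stop',w[0],q,get_q());break
    movep(*w)
print(np.round(get_q(),2),get_finger_gap(),get_t())
save('top2',capture('top')[60:280,200:480],2.5)
E
```

```text
[ 614. -266.  202.] [0.51, 0.82, -0.87, 1.99, 1.46, 1.51, 2.08]
[ 629. -219.  243.] [0.46, 0.83, -0.85, 1.62, 0.98, 1.67, 1.95]
[ 622. -190.  272.] [0.54, 0.82, -0.86, 1.46, 0.65, 1.69, 1.58]
[ 613. -156.  279.] [0.66, 0.76, -0.9, 1.52, 0.45, 1.48, 1.08]
[ 635. -132.  274.] [0.69, 0.69, -0.9, 1.62, 0.42, 1.21, 0.58]
[ 738. -116.  195.] [0.56, 0.83, -0.88, 1.55, 0.7, 1.1, 0.38]
[ 721. -102.  204.] [0.54, 0.75, -0.92, 1.77, 1.02, 0.96, 0.04]
[701. -85. 207.] [0.49, 0.72, -0.95, 1.97, 1.42, 0.99, -0.41]
[683. -70. 204.] [0.43, 0.76, -1.01, 2.11, 1.69, 1.2, -0.73]
[664. -54. 199.] [0.35, 0.87, -1.07, 2.24, 1.86, 1.53, -0.96]
[647. -40. 195.] [0.17, 0.91, -0.92, 2.33, 1.93, 1.72, -1.19]
[637. -32. 190.] [0.0, 0.93, -0.74, 2.37, 1.94, 1.79, -1.37]
[ 0.58  0.63 -0.7   1.62  0.3   1.17  0.7 ] 12.983648395230567 13.6083
```

View pics/top2.png

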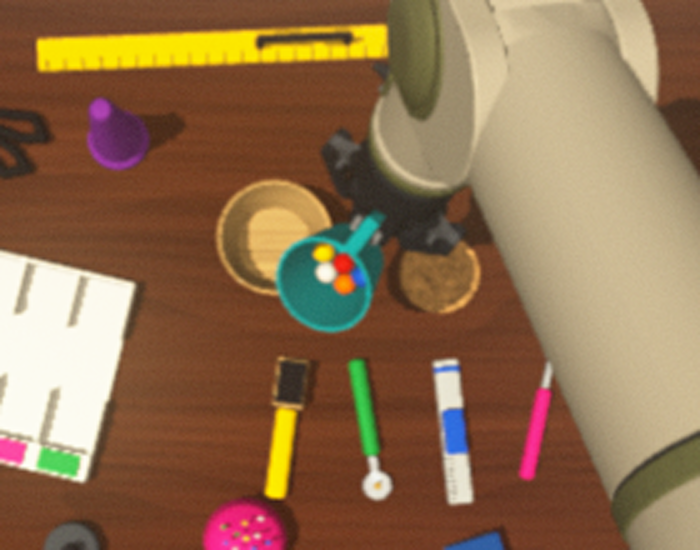

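Top2 shows the cup above the bowl's near edge with 5 beads inside (crop ~(340,270)), mouth leaning away from the handle as intended. Now pouring.

```bash
python3 - <<'E'
from cup import *
for k,w in enumerate(WP[5:]):
    q=ik(*w)
    if q is None or np.abs(np.array(q)-get_q()).max()>1: print('stop',k,q,get_q());break
    movep(*w)
    if k>=3: dwell(0.3)
dwell(1.0)
print(np.round(get_q(),2),get_finger_gap(),get_t(),get_ft_force())
save('side3',capture('side')[120:280,200:440],2.5)
for l in ['bead0']:
  i=camera_info('side');print([(np.round(c2w(i,d['centre'])).tolist(),round(d['conf'],2)) for d in pinpoint('side',l)])
E
```

```text
[-0.55  0.82  0.09  2.41  1.99  1.23 -1.68] 13.095715383457867 19.2167 [ 0.74099969 -0.87024114 -1.52406514]
[([628.0, -61.0, 13.0], 0.61), ([654.0, -81.0, 17.0], 0.53), ([677.0, -78.0, 13.0], 0.39)]
```

View pics/side3.png

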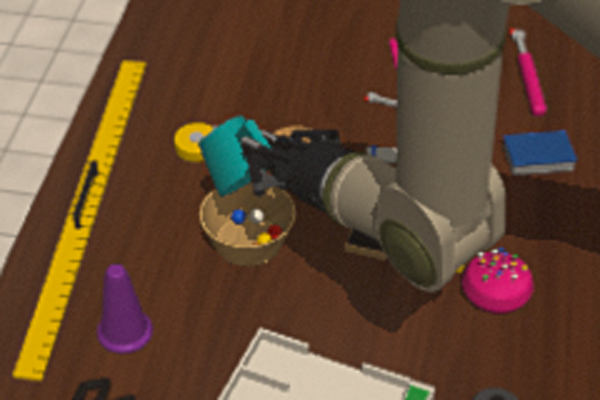

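Side3 shows blue, white, red and yellow beads in the bowl (crop ~(255,228)); the orange one isn't visible yet. I'll bring the cup back upright and look from the top.

```bash
python3 - <<'E'
from cup import *
B=[WP[9],WP[7],WP[5],WP[4],WP[3],WP[2],tgt(60,0,pc=[600,-270,180]),tgt(95,0,pc=[600,-280,150]),tgt(125,0,pc=[625,-245,110])]
for k,w in enumerate(B):
    q=ik(*w)
    if q is None or np.abs(np.array(q)-get_q()).max()>1.5: print('stop',k,q,get_q());break
    movep(*w)
print(k,np.round(get_q(),2),get_finger_gap(),get_t())
save('top3',capture('top')[60:280,200:480],2.5)
E
```

```text
8 [ 0.37  0.75 -0.74  2.33  1.82  1.27  1.96] 13.266958289235829 24.9083
```

View pics/top3.png

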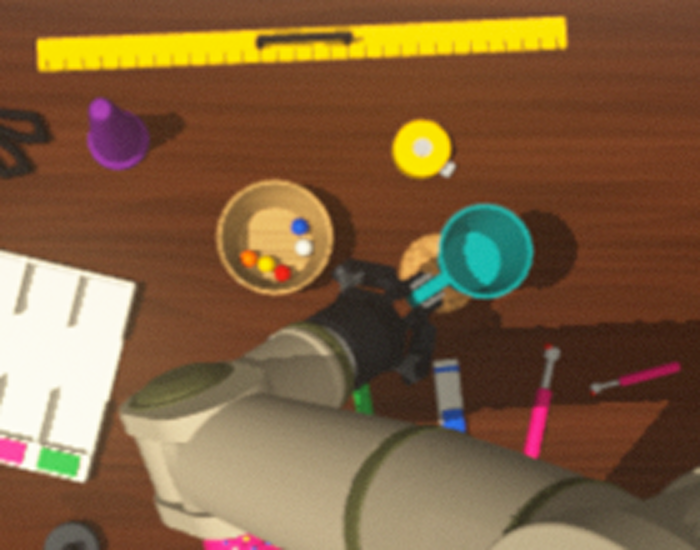

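Top3 shows all five beads in the bowl (crop (275,250)) and the cup empty. I lower it near the coaster, measure the rim, correct, and place.

```bash
cat >> h.py <<'E'
def cuprim(z):
    i=camera_info('top');im=capture('top');m=cv2.inRange(cv2.cvtColor(im,cv2.COLOR_RGB2HSV),(80,110,40),(98,255,255))
    m[:, :300]=0
    m=cv2.morphologyEx(m,cv2.MORPH_CLOSE,np.ones((5,5)));m=cv2.morphologyEx(m,cv2.MORPH_OPEN,cv2.getStructuringElement(cv2.MORPH_ELLIPSE,(15,15)))
    cs,_=cv2.findContours(m,cv2.RETR_EXTERNAL,cv2.CHAIN_APPROX_NONE);c=max(cs,key=cv2.contourArea)
    P=np.array([px2w(i,p[0],z)[:2] for p in c],np.float32);(cc,r)=cv2.minEnclosingCircle(P);return np.array(cc),r
E
python3 - <<'E'
from cup import *
w=tgt(125,0,pc=[629,-238,25]);movel(w[0],120,rot=w[1])
i=camera_info('top')
print('rim',cuprim(95))
co=find('top','coaster',i);print('coaster',co)
iw=camera_info('wrist');capture('wrist');print('wrist',find('wrist','coaster',iw),find('wrist','cup',iw))
print(get_tool_pos(),w[0],get_t())
save('side4',capture('side')[120:280,200:440],2.5)
E
```

```text
rim (array([ 627.80450439, -238.11917114]), 46.61787033081055)
coaster [ 629.90132312 -234.93822243   -2.02577261]
wrist None [ 633.79704207 -238.83167702   27.56671077]
[ 589.76788017 -181.80640584   77.86371518] [ 589.53794118 -181.64233935   77.        ] 26.0667
```

View pics/side4.png

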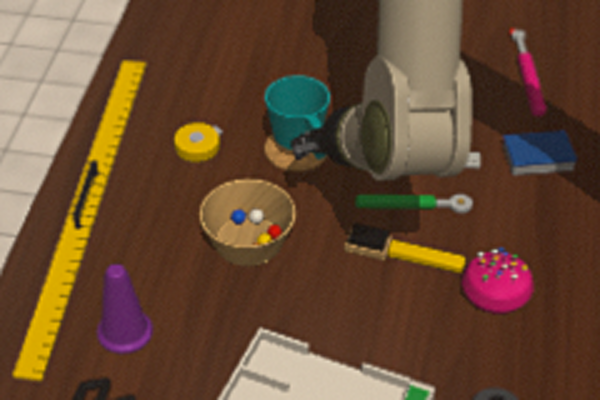

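Side4: the cup is upright right above the coaster (crop (298,115)). The rim centre is within ~2 mm of the coaster centre, so I set it down.

```bash
python3 - <<'E'
from cup import *
p=np.array(get_tool_pos());R=np.array(get_orientation())
print(movel(p-[0,0,26],25,threshold=4),np.array(get_tool_pos())-p,get_ft_force())
gripper_to(50);q=np.array(get_tool_pos())
movel(q-140*R[:,2],150)
movep([480,-110,380],Rdown(np.pi/2))
print('rim',cuprim(74),get_t())
iw=camera_info('wrist');im=capture('wrist');save('w4',im,1.25)
it=camera_info('top')
for c,i in (('wrist',iw),('top',it)):
  print(c,'cup',find(c,'cup',i),'coaster',find(c,'coaster',i))
  for l,g in dict(brush=(452,-63),gauge=(450,-250),ripper=(473,-346),tracer=(452,-154)).items():
    o=find(c,l,i,np.array(g),45);t=find(c,l+'_tip',i,np.array(g),110);print(c,l,None if o is None else np.round(o),None if t is None else np.round(t))
E
```

```text
True [ -0.02833746  -0.02260977 -21.73805234] [-1.19162165  0.85594129  3.64316339]
rim (array([ 630.79351807, -239.69595337]), 43.647647857666016) 29.7333
wrist cup [ 632.32849696 -243.31808952    5.77624413] coaster [ 543.0526901  -364.43720967    4.34829372]
wrist brush [455. -65.  -1.] [455. -62.  -2.]
wrist gauge [ 451. -249.    1.] [ 377. -258.    4.]
wrist ripper [ 471. -349.    2.] [ 497. -408.    6.]
wrist tracer [ 447. -157.    4.] [ 378. -168.    4.]
top cup [ 627.62533161 -238.36180997    1.84319508] coaster [ 628.69944045 -235.8439343    -1.86714079]
top brush [454. -64.  -2.] [452. -62.  -3.]
top gauge None None
top ripper None [ 504. -409.    3.]
top tracer None None
```

View pics/w4.png

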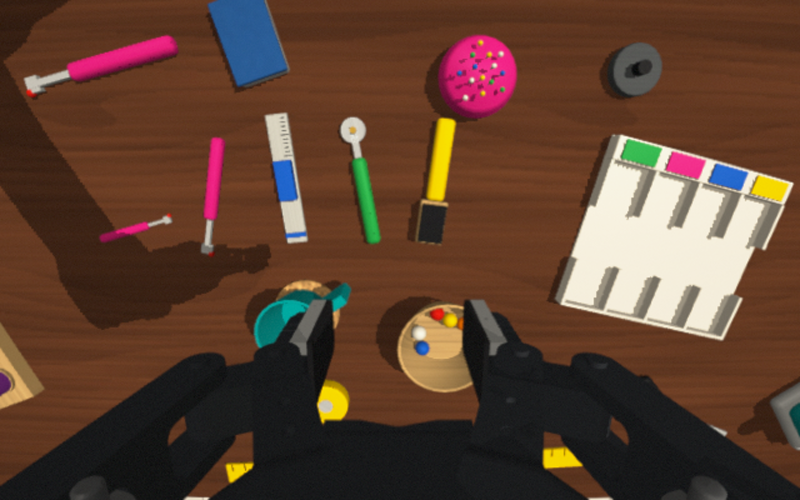

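The cup stands on the coaster at (629,-239), well within 20 mm, and all four tools are undisturbed in w4. Now the tools, starting with the brush.

```bash
cat > tool.py <<'E'
from h import *
ty=-0.226;T0=np.array([543,245.])
SL={'brush':90,'gauge':30,'ripper':-30,'tracer':-90}
L={'brush':77,'gauge':80,'ripper':75,'tracer':78}
def slot(n): return T0+SL[n]*np.array([-np.sin(ty),np.cos(ty)])
def look(n,g,view=None,tol=50):
    g=np.array(g,float)
    movep([480,g[1],380] if view is None else view,Rdown(np.pi/2))
    O=[];A=[]
    for c in ('wrist','top'):
        i=camera_info(c);capture(c)
        o=find(c,n,i,g,tol)
        if o is None: continue
        # tip must be one tool length away
        ts=[c2w(i,d['centre']) for d in pinpoint(c,n+'_tip')]
        ts=[t for t in ts if abs(np.linalg.norm(t[:2]-o[:2])-L[n])<14]
        O.append(o)
        if ts: A.append(ts[0][:2]-o[:2])
    print(n,[np.round(o).tolist() for o in O],[round(float(np.arctan2(*v[::-1])),3) for v in A],'t',get_t())
    o=np.mean(O,0) if O else None; v=np.mean(A,0) if A else None
    return o,(None if v is None else np.arctan2(v[1],v[0]))
def grasp(n,o,th,sg,z,op=60,eff=50):
    R=Rdown(th+sg*np.pi/2);gripper_to(op,eff)
    movep([o[0],o[1],150],R);movel([o[0],o[1],z],150,threshold=20)
    gripper_to(0,eff);print(n,'z',get_tool_pos()[2],'gap',get_finger_gap())
    movel([o[0],o[1],150],150);print('lifted gap',get_finger_gap(),get_ft_force(),get_t())
def place(n,sg,z,op=40):
    s=slot(n);R=Rdown(ty+sg*np.pi/2)
    movep([s[0],s[1],130],R);movel([s[0],s[1],40],150)
    hit=movel([s[0],s[1],z],40,threshold=6);print('hit',hit,get_tool_pos()[2])
    gripper_to(op);movel([s[0],s[1],150],150);print('placed',n,get_t())
E
python3 - <<'E'
from tool import *
o,th=look('brush',[454,-64])
if abs(th+.13)<.15:
    for sg in (1,-1): print(sg,ik([o[0],o[1],22],Rdown(th+sg*np.pi/2)),ik([*slot('brush'),27],Rdown(ty+sg*np.pi/2)))
    grasp('brush',o,th,1,22);
    if get_finger_gap()>12: place('brush',1,26)
E
```

```text
brush [[455.0, -60.0, -1.0]] [-0.094] t 31.3333
1 [ 0.14878645  0.72002023 -0.20283062  2.34739638  1.00915862  0.15759125
  0.46819951] [-0.26947853  0.8631838  -0.5582903   1.87895812  0.75956647  0.62437936
  0.03319795]
-1 [-0.0903442   0.72783677  0.14553613  2.36211326 -1.04006908  0.11210035
 -0.60928716] [-1.05311549  0.94501814  0.72743613  1.93257053 -1.01659391  0.68648579
 -1.47326712]
brush z 22.736394631316763 gap 20.785210527403777
lifted gap 20.84562714631081 [-0.36609249  0.26086164 -0.07432906] 34.9667
hit True 26.509749339187774
placed brush 38.9167
```

```bash
python3 - <<'E'
from tool import *
o,th=look('ripper',[472,-347])
if th is not None and abs(th+.18)<.15:
    grasp('ripper',o,th,1,22)
    if get_finger_gap()>10: place('ripper',1,26)
o,th=look('tracer',[450,-156])
for sg in (1,-1): print(sg,np.round(ik([o[0],o[1],22],Rdown(th+sg*np.pi/2)),2),np.round(ik([*slot('tracer'),27],Rdown(ty+sg*np.pi/2)),2))
o2=[450,-250]
for sg in (1,-1): print('g',sg,np.round(ik([*o2,22],Rdown(-3.03+sg*np.pi/2)),2),np.round(ik([*slot('gauge'),27],Rdown(ty+sg*np.pi/2)),2))
save('w5',capture('wrist'),1.25)
E
```

```text
ripper [[472.0, -346.0, -3.0], [472.0, -349.0, -2.0]] [-1.188, -0.183] t 41.775
tracer [[446.0, -156.0, 5.0], [454.0, -154.0, -4.0]] [-2.98, -3.009] t 42.8583
1 [ 0.23  0.72 -0.03  2.32  0.17  0.11 -1.38] [-0.11  0.77 -0.43  2.14  0.82  0.4   0.14]
-1 [ 0.38  0.73 -0.24  2.31  0.92  0.2   1.  ] [-0.63  0.77  0.35  2.17 -0.83  0.33 -1.36]
g 1 [ 0.41  0.73 -0.02  2.23  0.06  0.18 -1.13] [-0.23  0.82 -0.5   1.98  0.76  0.54  0.08]
g -1 [ 0.63  0.75 -0.35  2.21  0.86  0.31  1.23] [-0.9   0.85  0.54  2.02 -0.9   0.52 -1.49]
```

View pics/w5.png

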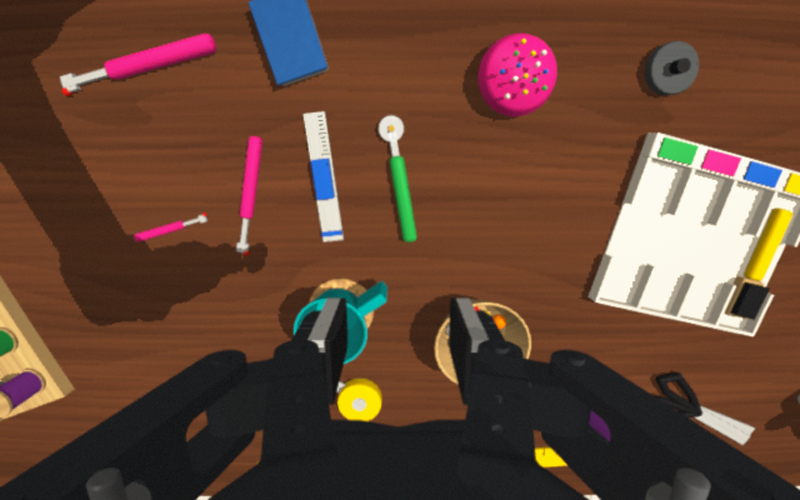

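The brush is in the yellow compartment (765,262) the right way round. The ripper look had paired with the small decoy's tip, so I use its true heading of -0.183. Doing tracer, gauge and ripper now.

```bash
python3 - <<'E'
from tool import *
grasp('tracer',np.array([450,-155]),-2.99,1,22)
if get_finger_gap()>12: place('tracer',1,26)
o,th=look('gauge',[450,-250])
if o is not None and th is not None and abs(abs(th)-3.03)<.2:
    grasp('gauge',o,th,1,24.5)
    if get_finger_gap()>16: place('gauge',1,28)
o,th=look('ripper',[472,-347])
if o is not None and abs(o[0]-472)+abs(o[1]+347)<12:
    grasp('ripper',o,-.183,1,22)
    if get_finger_gap()>10: place('ripper',1,26)
movep([520,100,420],Rdown(np.pi/2))
save('w6',capture('wrist'),1.25)
E
```

```text
tracer z 22.795072908153717 gap 16.708442631921507
lifted gap 17.014185980881678 [ 0.35877484  0.46789152 -1.79045953] 48.075
hit True 26.84213313171242
placed tracer 51.8583
gauge [[448.0, -248.0, 2.0], [451.0, -251.0, -3.0]] [-3.005, -3.04] t 53.875
gauge z 25.365260708553947 gap 20.48869069118261
lifted gap 20.381805714116 [-0.28488305 -0.05466006 -0.95366219] 58.9417
hit True 29.37652217187693
placed gauge 63.2417
ripper [[475.0, -300.0, 1.0], [477.0, -300.0, -2.0]] [-0.108, -0.078] t 65.9083
```

View pics/w6.png

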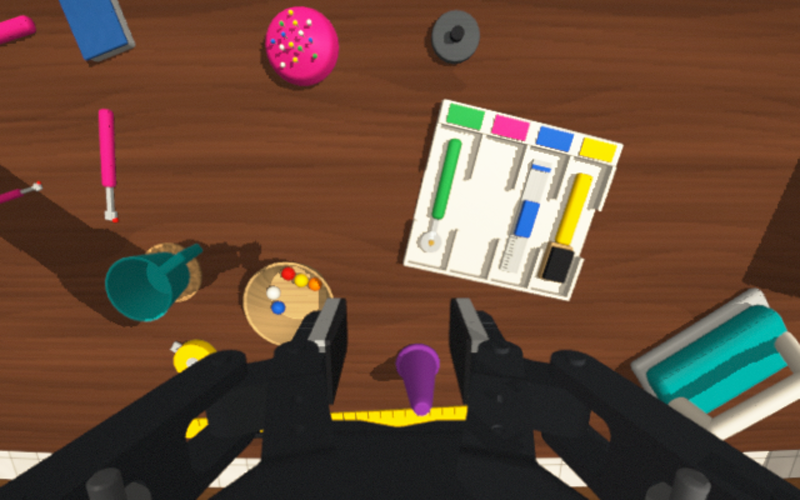

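W6: tracer (442,200), gauge (525,218) and brush (568,225) lie correctly. The ripper has been knocked to (476,-300), heading ≈ -0.09, so I re-look and fetch it.

```bash
python3 - <<'E'
from tool import *
o,th=look('ripper',[476,-300])
if o is not None and th is not None and abs(th+.09)<.12:
    grasp('ripper',o,th,1,22)
    if get_finger_gap()>10: place('ripper',1,26)
movep([520,60,420],Rdown(np.pi/2))
dwell(.5)
i=camera_info('wrist');save('w7',capture('wrist'),1.25)
Rt=np.array([[np.cos(ty),-np.sin(ty)],[np.sin(ty),np.cos(ty)]])
for n in SL:
    s=slot(n);o=find('wrist',n,i,s,60);t=find('wrist',n+'_tip',i,s,110)
    for l,p in (('o',o),('tip',t)):
        print(n,l,None if p is None else (np.round(Rt.T@(p[:2]-s),1),round(p[2],1)))
print('cup',cuprim(74),find('wrist','cup',i),find('wrist','coaster',i),get_t())
it=camera_info('top');capture('top');print(find('top','cup',it),find('top','coaster',it),find('top','tape',it),find('wrist','thread',i))
E
```

```text
ripper [[473.0, -300.0, 1.0], [475.0, -300.0, -1.0]] [-0.114, -0.163] t 69.4083
ripper z 22.689069281046958 gap 14.299552694833764
lifted gap 14.530698098777808 [-0.01873271 -0.51648283  0.26363271] 73.1333
hit True 26.685803649353886
placed ripper 77.4917
brush o (array([1.6, 2.1]), np.float64(3.2))
brush tip (array([76.1,  3.4]), np.float64(14.0))
gauge o None
gauge tip (array([80.9,  1.6]), np.float64(7.9))
ripper o None
ripper tip (array([77.5, -0.7]), np.float64(9.0))
tracer o (array([-7.9, -2.5]), np.float64(5.4))
tracer tip (array([76.6,  0.7]), np.float64(7.7))
cup (array([ 629.00024414, -236.63052368]), 45.694541931152344) [ 631.04659507 -244.05590503    5.91339467] None 79.7833
[ 631.14725765 -239.79012505    3.66691464] [ 628.86243947 -237.21991733   -0.9236886 ] [ 770.59772907 -216.96906559   -3.1261161 ] [777.81618626 126.50077457  -2.33550279]
```

View pics/w7.png

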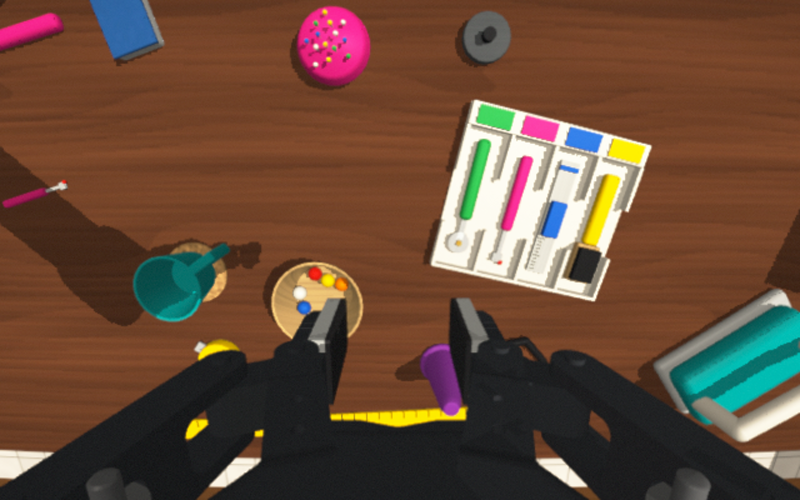

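W7 shows all four tools in their colour's compartments with handles at the markers, five beads in the bowl (320,290), and the cup centred on the coaster. Handing in.

```bash
python3 -c "
from rig import *
print(close_job())"
```

```text
the job is handed in; nothing more can be done
None
```

I handed the job in at about 80 s. The last check showed all five beads in the bowl, the empty cup upright on the coaster, and all four tools flat in their own colour's compartments with handles at the markers. The thread cone and tape measure hadn't moved. I don't have a verdict, because the hand-in call returned none.

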